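# Nest the square beakers without jamming them

### The arm

A 7-joint arm with a two-finger parallel gripper is mounted at the origin on a cart in front of the work surface, level with it; the furniture and walls round the work are solid. World frame = base frame: x ahead of the robot, y to its left, z up, the work surface at z = 0. Lengths are in m, angles in rad, forces in N, time in s.
With the tool pointing down it reaches from about 0.35 to 0.9 m from the base axis. Payload 8.1 kg.
Tool frame: the origin (TCP) lies midway between the tips of the shut fingers; the grasp point (between the pads) lies 19 mm behind it (env.hold_point_z is the z of the grasp point in the tool frame, in m); z points along the fingers, y is the direction in which the jaws open and shut (so a half turn about z gives the same grasp; the last joint's range is limited). The gripper opens to 85 mm and grips with 20 to 120 N. Pads are 22 mm wide; open, the fingers measure 114 mm over their backs; the gripper's body (76 mm by 85 mm) begins 54 mm behind the grasp point. The pads swing forward as they close: fully open they stand 13 mm farther back than shut.
Start: joints at [-1.393, 0.434, 0.025, 1.573, -0.012, 1.134, -0.075], TCP at [0.173, 0.601, 0.231] pointing down, gripper open.
Joint ranges: [-2.62, 2.62], [-0.44, 2.09], [-1.27, 1.32], [0.08, 2.57], [-1.32, 4.46], [0.12, 2], [-2.74, 2.74]. Speed limits (rad/s): [2.22, 2.22, 3.01, 3.01, 3.14, 3.14, 3.14].

### API

Orientations are given as a unit quaternion [w, x, y, z].
In Python, from plant import env gives the robot as it stands. The module is installed in compiled form; this text tells all that it offers.
- The arm moves only by the tool arm_command, never from a script. Its arguments are lists of equal length, an entry for each row: "twist": the turn, a rotation vector about the tool's x, y, z in degrees, a list of three; "delta_pos": the shift along the tool's x, y, z in m, a list of three; "grip": the finger opening in m, from 0 to 0.0854. A call has exactly 5 rows; each row shifts and turns the commanded pose from where the row before left it, along the tool's axes as they then stand; what a row does not reach is not made up. A row lasts 1/10 s, in which the tool goes at most 50 mm and 8.59 degrees, less where a joint would pass 70% of its speed; a pose out of reach is approached as far as the arm can. A call is refused whole if a number of a shift passes 0.05 or a number of a turn 8.59, either way. A call with a gripper value outside its range is refused whole. The fingers move at their own pace and stop on an object; "newtons" is the grip in N (left out, the last holds). Time passes only in rows, so rows that do not move let the fingers close, or fill a call up. It gives the time, the measured TCP pose, the force and the opening at its end, in the units of the state.
- env.read_state(): the state, without advancing time (a new reading comes with each control period).
- env.capture(name): name is "scene" or "top" or "wrist"; returns the picture (400x640x3 uint8, red, green, blue); there is no depth.
- env.camera_model(name): a dict with "intrinsics" (3x3 intrinsics, pixels), "D" ([k1, k2, p1, p2, k3] as OpenCV has them; the pictures are not rectified), "eye" and "orientation" of the camera in the world. Camera axes: x right, y up, looking along -z (the intrinsics and any distortion apply to the point x, -y, -z); pixel columns grow to the right and rows downward; lengths in m; the calibration is good to about 2 mm. A picture is of the moment at which its call begins: read the wrist's pose just before it. camera_model takes no time and is no camera call; for the wrist camera it gives the pose at the moment of the call.
- env.job_done(): hands the job in, once; it reports no verdict.
Trained networks look in the newest picture that a camera, given by its name, has taken for a name from the list of things; names that differ only in an ending like _2 or _b are one class to them, and where a whole thing is asked for, a point or a joint stands for the part that bears it (a point fixed in the world has none). Each returns a list of dicts, best first, with "conf" (0 to 1); they miss things now and then, are a little off and sometimes report something else, mostly with a low value. They report only what shows in the picture. A call takes as long as a camera call.
- env.look_for(camera, label): "at" ([x, y, z] in m, in the coordinates of the camera as it stood for that picture, good to about 4 mm: the middle of the surface that is visible of it).
- env.outline_of(camera, label): "mask" (400x640 bool, what is visible of it).
The state is a dict: "clock": time; "joint_positions": joint angles; "joint_velocities": joint speeds; "tau": joint torques, N m; "position": TCP position; "tcp_rot": TCP orientation; "contact_force": force on the tool from outside, world axes, zero at the start; "wrist_torque": the same for the moment, N m; "width": finger opening in m.
Only numpy, scipy, OpenCV 4.12 (cv2) and the standard library are available. Lean on these libraries where they do the work, as an engineer would, in place of code of your own. Each camera call takes 0.05 s, during which the arm holds its last target.

### The job

Put the square beakers away as one nested stack: set the two loose ones, one after the other, into the beaker that stands on the wooden board, sides lined up and standing straight. Lower each one gently only until it sits on the taper of the one below and let go there; do not press or drop it, or they wedge and will not come apart again. Leave the bottom beaker standing where it is on the board and do not disturb the wooden cup, the steel shaker and the sauce dish.

Things in the scene. Friction and masses are not known exactly. Their poses are not given: they have to be found in the camera images.
- base_beaker_mid (a point): bottom beaker, standing loose on the wooden board; same shape, size and point as beaker A. Lowered into another, sides lined up, a beaker meets its tapered walls (1 mm per 10 mm a side) and sits there with its centre 30 mm above the other's, rim 30 mm above rim, foot 27 mm clear of the inner floor: only the stiff walls carry it, nothing else stops it, and pressing wedges it.
- beaker_a_mid (a point): loose beaker A, upright on the worktop: square tapered white plastic beaker, open on top: 90 mm high, 60 mm across flats at the rim (+1 mm bead round the top 5 mm), 42 mm at the foot; walls and floor 3 mm, 90 g. Point at its centre, 45 mm above its foot; z up, x and y square to the flat sides (four sides alike). Take it from above across two opposite flats, near the rim.
- beaker_b_mid (a point): loose beaker B, like A in everything; either may go in first.
- board: plain wooden board, 150 (its x) x 130 (its y) x 14 mm, fixed to the worktop; origin at the centre of its underside.
- wood_cup_mid (a point): bystander: round pale wooden cup, 52 mm across, 53 mm high; the point is its centre, half-way up.
- steel_shaker_mid (a point): bystander: round steel seasoning shaker, 47 mm across, 82 mm high; the point is its centre, half-way up.
- sauce_dish: bystander: small round white dish, 74 mm across, 20 mm high; origin at the centre of its underside.

How it is judged:
At the end, for the whole second after the job is handed in: One loose beaker nested in the bottom one, the other in that: each centre 27.5 to 36 mm above and within 6 mm sideways of the one below, upright within 0.08 rad. The bottom one upright (0.06 rad) on the board, within 30 mm of its start. All at rest (under 20 mm/s) ((((z of beaker_a_mid in the frame of base_beaker_mid between 0.0275 and 0.036 m and horizontal distance between beaker_a_mid and base_beaker_mid below 0.006 m and angle between beaker_a_mid's own z axis and vertical below 0.08 rad) and (z of beaker_b_mid in the frame of beaker_a_mid between 0.0275 and 0.036 m and horizontal distance between beaker_b_mid and beaker_a_mid below 0.006 m and angle between beaker_b_mid's own z axis and vertical below 0.08 rad)) or ((z of beaker_b_mid in the frame of base_beaker_mid between 0.0275 and 0.036 m and horizontal distance between beaker_b_mid and base_beaker_mid below 0.006 m and angle between beaker_b_mid's own z axis and vertical below 0.08 rad) and (z of beaker_a_mid in the frame of beaker_b_mid between 0.0275 and 0.036 m and horizontal distance between beaker_a_mid and beaker_b_mid below 0.006 m and angle between beaker_a_mid's own z axis and vertical below 0.08 rad))) and angle between base_beaker_mid's own z axis and vertical below 0.06 rad and z of base_beaker_mid in the frame of board below 0.063 m and distance of base_beaker_mid from where it was at the start of the episode below 0.03 m and linear speed of each of beaker_a, beaker_b, base_beaker below 0.02 m/s); the robot touches nothing.
It fails at once if the fingers press a beaker into another (over 30 N down on the board, weights included, or over 120 N between their walls) ((contact force between the fingers and beaker_a above 1 N and (contact force between beaker_a and beaker_b above 120 N or contact force between beaker_a and base_beaker above 120 N or contact force between base_beaker and board above 30 N)) or (contact force between the fingers and beaker_b above 1 N and (contact force between beaker_b and beaker_a above 120 N or contact force between beaker_b and base_beaker above 120 N or contact force between base_beaker and board above 30 N))).
It fails at once if a beaker is dropped into another: let go over it, 10 mm or more above its seat (centre over 40 mm above the other's) ((horizontal distance between beaker_a_mid and base_beaker_mid below 0.02 m and z of beaker_a_mid in the frame of base_beaker_mid between 0.04 and 0.15 m and contact force between the fingers and beaker_a below 0.1 N and not (horizontal distance between beaker_a_mid and beaker_b_mid below 0.02 m and z of beaker_a_mid in the frame of beaker_b_mid between 0.02 and 0.04 m)) or (horizontal distance between beaker_b_mid and base_beaker_mid below 0.02 m and z of beaker_b_mid in the frame of base_beaker_mid between 0.04 and 0.15 m and contact force between the fingers and beaker_b below 0.1 N and not (horizontal distance between beaker_b_mid and beaker_a_mid below 0.02 m and z of beaker_b_mid in the frame of beaker_a_mid between 0.02 and 0.04 m)) or (horizontal distance between beaker_a_mid and beaker_b_mid below 0.02 m and z of beaker_a_mid in the frame of beaker_b_mid between 0.04 and 0.15 m and contact force between the fingers and beaker_a below 0.1 N and not (horizontal distance between beaker_a_mid and base_beaker_mid below 0.02 m and z of beaker_a_mid in the frame of base_beaker_mid between 0.02 and 0.04 m)) or (horizontal distance between beaker_b_mid and beaker_a_mid below 0.02 m and z of beaker_b_mid in the frame of beaker_a_mid between 0.04 and 0.15 m and contact force between the fingers and beaker_b below 0.1 N and not (horizontal distance between beaker_b_mid and base_beaker_mid below 0.02 m and z of beaker_b_mid in the frame of base_beaker_mid between 0.02 and 0.04 m))).
It fails at once if the bottom beaker is moved more than 40 mm (distance of base_beaker_mid from where it was at the start of the episode above 0.04 m).
It fails at once if the wooden cup, the steel shaker or the sauce dish is moved more than 20 mm (distance of any of wood_cup_mid, steel_shaker_mid, sauce_dish from where it was at the start of the episode above 0.02 m).
It also fails if it takes over 58 s, if anything falls off the work surface, if the arm or the gripper's body presses on something with over 40 N, if the wrist force passes 120 N, or if a joint passes its speed limit or range.

## Working session

There is one attempt and no reset: what is moved stays moved. The work goes in short steps, Python scripts to look and compute and a tool call to move; the robot and the scene stay as the last step left them, time stands still between calls to the robot, and variables do not carry over. Pictures are saved under pics/ and viewed, and the job is handed in when it is done.

Besides the shell and the picture viewer there is one more tool, called after ">>>" as a command line: name --argument value ..., lists and objects as JSON in quotes. arm_command: Moves the arm, as the interface text tells. Its arguments: {"type":"object","properties":{"twist":{"type":"array"},"delta_pos":{"type":"array"},"grip":{"type":"array"},"newtons":{"type":"number"}},"required":["twist","delta_pos","grip"]}

```bash
mkdir -p pics
python3 - <<'E'
from plant import env
import cv2, numpy as np
s=env.read_state(); print({k:np.round(v,4).tolist() for k,v in s.items()}); print(env.hold_point_z)
for c in ["scene","top","wrist"]:
    m=env.camera_model(c); print(c,{k:np.round(v,4).tolist() for k,v in m.items()})
    im=env.capture(c); cv2.imwrite(f"pics/{c}0.png",im[:,:,::-1])
E
```

```text
{'clock': 0.0, 'joint_positions': [-1.3926, 0.4352, 0.025, 1.5741, -0.0116, 1.134, -0.0751], 'joint_velocities': [0.0001, 0.0007, 0.0003, 0.0001, -0.0007, -0.0001, -0.0008], 'tau': [-0.0003, -67.0461, 1.0246, -31.6207, 0.0154, 0.0124, -0.0], 'position': [0.1731, 0.6, 0.2306], 'tcp_rot': [-0.0, 0.14, 0.9902, -0.0008], 'contact_force': [0.1704, -0.0865, -0.0903], 'wrist_torque': [-0.0342, 0.003, 0.0034], 'width': 0.0849}
-0.0187
scene {'intrinsics': [[422.3375, 0.0, 311.7044], [0.0, 422.3375, 195.7445], [0.0, 0.0, 1.0]], 'D': [-0.068, 0.0, 0.0, 0.0, 0.0], 'eye': [0.0615, -0.5476, 0.9859], 'orientation': [0.8636, 0.3127, -0.1272, -0.3746]}
top {'intrinsics': [[414.487, 0.0, 316.0806], [0.0, 414.487, 203.9986], [0.0, 0.0, 1.0]], 'D': [-0.0502, 0.0, 0.0, 0.0, 0.0], 'eye': [0.4203, -0.004, 1.0018], 'orientation': [-0.6976, -0.0689, 0.0674, 0.71]}
wrist {'intrinsics': [[310.376, 0.0, 316.4774], [0.0, 310.376, 192.0427], [0.0, 0.0, 1.0]], 'D': [0.0106, 0.0, 0.0, 0.0, 0.0], 'eye': [0.0945, 0.6227, 0.3733], 'orientation': [0.7883, -0.1301, -0.0969, 0.5935]}
```

View pics/top0.png

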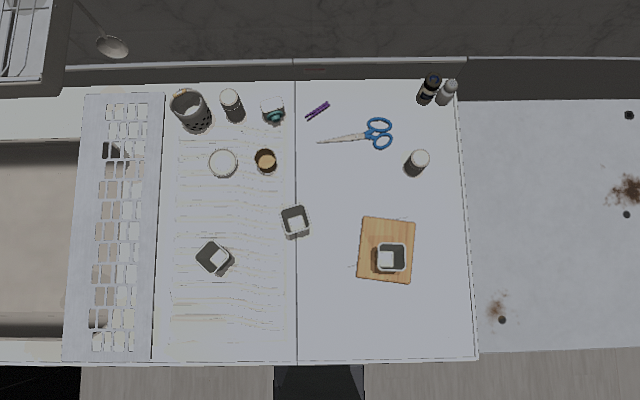

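View pics/scene0.png

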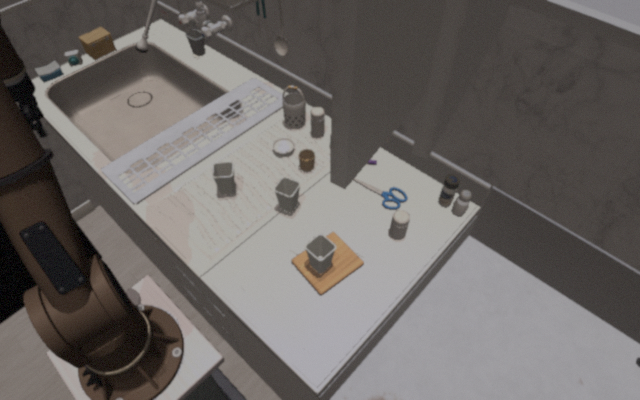

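View pics/wrist0.png

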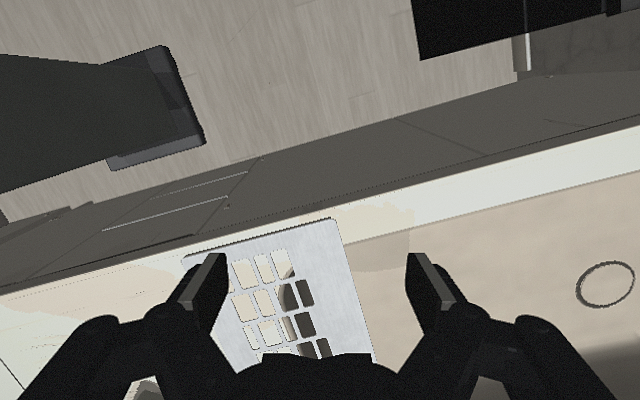

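```bash
cat > h.py <<'E'
import numpy as np, cv2
from scipy.spatial.transform import Rotation as R
def rot(q): q=np.asarray(q,float); return R.from_quat([q[1],q[2],q[3],q[0]])
F=np.diag([1.,-1,-1])
def towld(m,p): return rot(m["orientation"]).apply(p)+np.array(m["eye"])
def pix2z(m,uv,z):
    uv=np.asarray(uv,float).reshape(-1,1,2)
    n=cv2.undistortPoints(uv,np.array(m["intrinsics"]),np.array(m["D"])).reshape(-1,2)
    d=rot(m["orientation"]).apply(np.c_[n,np.ones(len(n))]@F)
    e=np.array(m["eye"]); z=np.broadcast_to(z,len(d))
    return e+d*((z-e[2])/d[:,2])[:,None]
def proj(m,P):
    P=np.asarray(P,float).reshape(-1,3)
    c=rot(m["orientation"]).inv().apply(P-np.array(m["eye"]))@F
    return cv2.projectPoints(c.reshape(-1,1,3),np.zeros(3),np.zeros(3),np.array(m["intrinsics"]),np.array(m["D"]))[0].reshape(-1,2)
E
python3 - <<'E'
from plant import env
from h import *
for c in ["top","scene"]:
    m=env.camera_model(c)
    for l in ["beaker_a_mid","base_beaker_mid","board","wood_cup_mid","steel_shaker_mid","sauce_dish"]:
        for d in env.look_for(c,l):
            w=towld(m,d["at"]); print(c,l,round(d["conf"],2),w.round(3),proj(m,w).round(0))
E
```

```text
top beaker_a_mid 0.96 [0.488 0.241 0.051] [[210. 257.]]
top base_beaker_mid 0.73 [ 0.483 -0.173  0.058] [[392. 255.]]
top board 0.62 [ 0.515 -0.157  0.009] [[381. 243.]]
top wood_cup_mid 0.86 [0.728 0.122 0.021] [[265. 159.]]
top steel_shaker_mid 0.86 [ 0.7   -0.24   0.077] [[417. 161.]]
top sauce_dish 0.92 [0.726 0.228 0.005] [[223. 162.]]
scene beaker_a_mid 0.71 [0.486 0.221 0.067] [[226. 175.]]
scene base_beaker_mid 0.83 [ 0.481 -0.163  0.075] [[320. 251.]]
scene board 0.71 [ 0.484 -0.191  0.016] [[329. 268.]]
scene wood_cup_mid 0.82 [0.721 0.115 0.034] [[307. 159.]]
scene steel_shaker_mid 0.85 [ 0.692 -0.252  0.068] [[398. 222.]]
scene sauce_dish 0.74 [0.726 0.243 0.011] [[281. 144.]]
```

Run:
```python
from plant import env
from h import *
m=env.camera_model("scene"); mt=env.camera_model("top")
print(proj(m,[mt["eye"]]), proj(mt,[[.1731,.6,.23]]))
im=cv2.imread("pics/scene0.png"); t=cv2.imread("pics/top0.png")
cv2.imwrite("pics/sc_crop.png",cv2.resize(im[0:300,260:500],None,fx=2.5,fy=2,interpolation=cv2.INTER_CUBIC)[:600])
a=[cv2.resize(t[y-35:y+35,x-35:x+35],(390,390),interpolation=cv2.INTER_CUBIC) for x,y in [(212,257),(388,255)]]
cv2.imwrite("pics/t_crop1.png",np.hstack(a))
cv2.imwrite("pics/t_crop2.png",cv2.resize(t[185:255,260:330],(560,560),interpolation=cv2.INTER_CUBIC))
```

```text
[[ 170.7731147  -276.70611981]] [[-14.18760372 426.13130696]]
```

View pics/sc_crop.png

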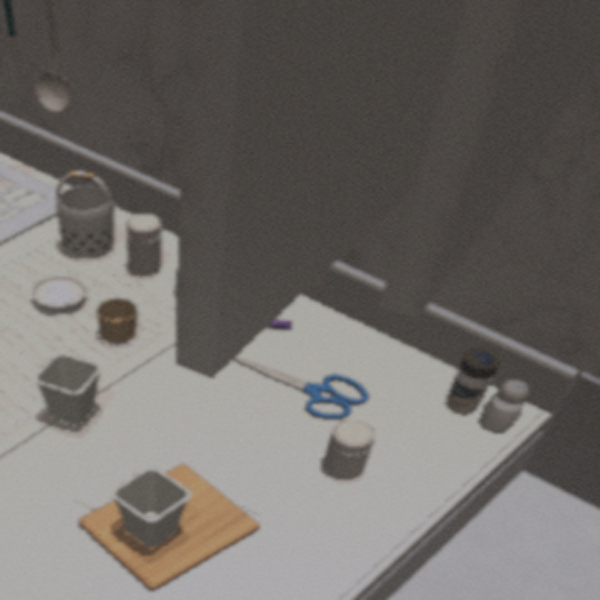

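View pics/t_crop1.png

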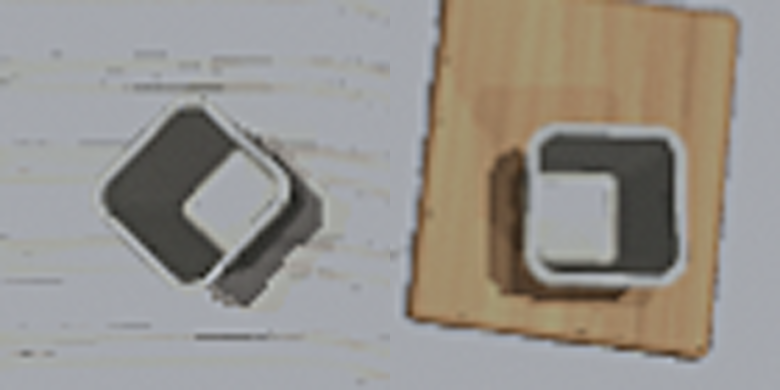

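View pics/t_crop2.png

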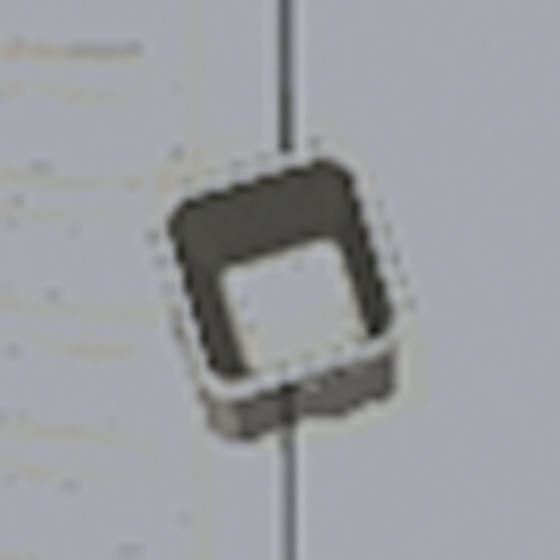

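```bash
cat > fit.py <<'E'
from h import *
from scipy.optimize import least_squares
def rsq(s,r,n=6):
    h=s/2-r; o=[]
    for k,(sx,sy) in enumerate([(1,1),(-1,1),(-1,-1),(1,-1)]):
        a=np.linspace(k*np.pi/2,(k+1)*np.pi/2,n)
        o+=list(np.c_[sx*h+r*np.cos(a),sy*h+r*np.sin(a)])
    return np.array(o)
def pts(x,y,yaw,z0,r=.01):
    c,s=np.cos(yaw),np.sin(yaw); M=np.array([[c,-s],[s,c]])
    out=[]
    for sz,z in [(.062,.09),(.062,.085),(.042,0)]:
        p=rsq(sz,r*sz/.062)@M.T+[x,y]; out.append(np.c_[p,np.full(len(p),z0+z)])
    return np.vstack(out)
def hull(m,p,z0): return cv2.convexHull(proj(m,pts(*p,z0)).astype(np.float32))
def contour(mask):
    cs,_=cv2.findContours(mask.astype(np.uint8),cv2.RETR_EXTERNAL,cv2.CHAIN_APPROX_NONE)
    return max(cs,key=cv2.contourArea).reshape(-1,2).astype(np.float32)
def fit(obs,p0,z0):
    # obs: list of (model,mask)
    C=[(m,contour(k)) for m,k in obs]
    def f(q):
        r=[]
        for m,c in C:
            h=hull(m,q,z0)
            d=np.array([cv2.pointPolygonTest(h,(float(a),float(b)),True) for a,b in c])
            r+=list((d-0.5)/np.sqrt(len(c)))
        return np.array(r)
    best=None
    for y0 in np.linspace(-.6,.6,5):
        s=least_squares(f,[p0[0],p0[1],y0],diff_step=1e-3,x_scale=[.01,.01,.1],loss="soft_l1",f_scale=.2)
        if best is None or s.cost<best.cost: best=s
    return best.x,best.cost
E
python3 - <<'E'
from plant import env
from fit import *
seed={"P":(.49,.24,0),"Q":(.58,.05,0),"B":(.485,-.165,.014)}
M={}
for c in ["top","scene"]:
    m=env.camera_model(c)
    cand=[]
    for l in ["beaker_a_mid","base_beaker_mid"]:
        for d in env.outline_of(c,l):
            k=d["mask"]; v,u=np.argwhere(k).mean(0); cand.append((d["conf"],u,v,k)); print(c,l,round(d["conf"],2),round(u),round(v),k.sum())
    for n,(x,y,z) in seed.items():
        uv=proj(m,[[x,y,z+.05]])[0]
        cc=[q for q in cand if np.hypot(q[1]-uv[0],q[2]-uv[1])<30]
        if cc: M.setdefault(n,{})[c]=(m,max(cc,key=lambda q:q[0])[3])
t=cv2.imread("pics/top0.png"); 
for n,(x,y,z) in seed.items():
    for sel in [["top"],["scene"],["top","scene"]]:
        o=[M[n][c] for c in sel if c in M.get(n,{})]
        if len(o)<len(sel): print(n,sel,"missing");continue
        p,c=fit(o,(x,y),z); print(n,sel,p.round(4),np.degrees(p[2]).round(1),round(c,3))
E
```

```text
top base_beaker_mid 0.91 391 256 784
top base_beaker_mid 0.66 266 160 454
scene beaker_a_mid 0.89 224 177 616
scene base_beaker_mid 0.71 320 252 766
scene base_beaker_mid 0.21 224 176 620
P ['top'] missing
P ['scene'] [ 0.4852  0.23   -0.6536] -37.5 0.113
P ['top', 'scene'] missing
Q ['top'] missing
Q ['scene'] missing
Q ['top', 'scene'] missing
B ['top'] [ 0.4781 -0.1645 -0.0259] -1.5 0.13
B ['scene'] [ 0.4772 -0.1646 -0.0295] -1.7 0.38
B ['top', 'scene'] [ 0.4779 -0.1644 -0.026 ] -1.5 0.521
```

Run:
```python
from plant import env
from fit import *
m=env.camera_model("top")
for n,o,s,cs in [("P",(177,222),390/70,[(98,195),(185,97),(297,190),(190,290)]),("Q",(260,185),8,[(162,195),(350,150),(405,345),(210,395)])]:
    uv=np.array(cs)/s+np.array(o)-.5
    w=pix2z(m,uv,.09); print(n,w.mean(0).round(4)); 
    e=np.roll(w,-1,0)-w; print(np.linalg.norm(e,axis=1).round(4),np.degrees(np.arctan2(e[:,1],e[:,0])).round(1))
masks={}
env.capture("top"); env.capture("scene")
for c in ["top","scene"]:
    mm=env.camera_model(c)
    for d in env.outline_of(c,"beaker_b_mid"):
        v,u=np.argwhere(d["mask"]).mean(0); print(c,round(d["conf"],2),round(u),round(v),d["mask"].sum())
        w=pix2z(mm,[[u,v]],.06)[0]
        if d["conf"]>.3 and d["mask"].sum()<1200: p,cost=fit([(mm,d["mask"])],w[:2],0.); print(p.round(4),np.degrees(p[2]).round(1),round(cost,3))
s=env.read_state(); print(s["clock"])
```

```text
P [0.4861 0.2293 0.09  ]
[0.0509 0.059  0.0565 0.0532] [ -41.2 -129.5  132.9   45. ]
Q [0.5669 0.0445 0.09  ]
[0.0541 0.0573 0.0557 0.058 ] [ -77.3 -165.2  103.5   13.2]
top 0.74 211 257 828
[ 0.4864  0.2314 -0.7573] -43.4 0.077
top 0.67 294 218 702
[0.5685 0.0453 0.2902] 16.6 0.24
scene 0.97 287 193 684
[0.5673 0.0458 0.3053] 17.5 0.097
1.15
```

```bash
cat > plan.py <<'E'
import sys,json
from plant import env
from h import *
def yawR(deg): # tool y at deg, z down
    a=np.radians(deg); y=np.array([np.cos(a),np.sin(a),0]); z=np.array([0,0,-1.]); x=np.cross(y,z)
    return R.from_matrix(np.c_[x,y,z])
def plan(x,y,z,deg,n):
    s=env.read_state(); p=np.array(s["position"]); r=rot(s["tcp_rot"]); g=np.array([x,y,z])
    g_R=yawR(deg)
    if (r.inv()*g_R).magnitude()>np.pi/2: g_R=yawR(deg+180)
    rv=(r.inv()*g_R).as_rotvec(); P=p.copy(); dp=[];tw=[]
    for k in range(n):
        want=p+(g-p)*(k+1)/n
        d=r.inv().apply(want-P).round(3 if n>5 else 4); t=np.degrees(rv/n).round(1)
        dp.append(d.tolist()); tw.append(t.tolist())
        P=P+r.apply(d); r=r*R.from_rotvec(np.radians(t))
    for k in range(0,n,5): print('tw',json.dumps(tw[k:k+5])); print('dp',json.dumps(dp[k:k+5]))
    print('p',p.round(4),'end',P.round(4),'clock',s['clock'],'w',s['width'],'F',np.round(s['contact_force'],2))
if __name__=="__main__": a=list(map(float,sys.argv[1:])); plan(*a[:4],int(a[4]))
E
python3 plan.py .568 .045 .22 16.5 15
```

```text
tw [[-0.0, -0.0, 3.8], [-0.0, -0.0, 3.8], [-0.0, -0.0, 3.8], [-0.0, -0.0, 3.8], [-0.0, -0.0, 3.8]]
dp [[-0.036, -0.028, 0.001], [-0.037, -0.026, 0.001], [-0.039, -0.024, 0.0], [-0.04, -0.02, 0.001], [-0.042, -0.018, 0.001]]
tw [[-0.0, -0.0, 3.8], [-0.0, -0.0, 3.8], [-0.0, -0.0, 3.8], [-0.0, -0.0, 3.8], [-0.0, -0.0, 3.8]]
dp [[-0.043, -0.015, 0.001], [-0.044, -0.013, 0.0], [-0.044, -0.009, 0.001], [-0.045, -0.006, 0.001], [-0.045, -0.004, 0.001]]
tw [[-0.0, -0.0, 3.8], [-0.0, -0.0, 3.8], [-0.0, -0.0, 3.8], [-0.0, -0.0, 3.8], [-0.0, -0.0, 3.8]]
dp [[-0.046, -0.0, 0.0], [-0.045, 0.002, 0.001], [-0.045, 0.006, 0.001], [-0.045, 0.009, 0.001], [-0.044, 0.011, 0.0]]
p [0.1732 0.6005 0.2313] end [0.5679 0.0449 0.2203] clock 1.15 w 0.0853178691686074 F [-0.17  1.2  -0.47]
```

>>> arm_command --twist '[[0, 0, 3.8], [0, 0, 3.8], [0, 0, 3.8], [0, 0, 3.8], [0, 0, 3.8]]' --delta_pos '[[-0.036, -0.028, 0.001], [-0.037, -0.026, 0.001], [-0.039, -0.024, 0], [-0.04, -0.02, 0.001], [-0.042, -0.018, 0.001]]' --grip '[0.085, 0.085, 0.085, 0.085, 0.085]' --newtons 25

```text
clock: 1.65
position: [0.3057, 0.4142, 0.2275]
tcp_rot: [0.0, 0.303, 0.953, 0.0]
contact_force: [1.0, -0.1, 0.3]
width: 0.085
```

>>> arm_command --twist '[[0, 0, 3.8], [0, 0, 3.8], [0, 0, 3.8], [0, 0, 3.8], [0, 0, 3.8]]' --delta_pos '[[-0.043, -0.015, 0.001], [-0.044, -0.013, 0], [-0.044, -0.009, 0.001], [-0.045, -0.006, 0.001], [-0.045, -0.004, 0.001]]' --grip '[0.085, 0.085, 0.085, 0.085, 0.085]'

```text
clock: 2.15
position: [0.437, 0.2289, 0.2236]
tcp_rot: [0.0, 0.456, 0.89, 0.0]
contact_force: [-0.1, 0.5, -0.0]
width: 0.0849
```

```bash
python3 plan.py .568 .045 .22 16.5 5
```

```text
tw [[0.0, -0.0, 3.9], [0.0, -0.0, 3.9], [0.0, -0.0, 3.9], [0.0, -0.0, 3.9], [0.0, -0.0, 3.9]]
dp [[-0.0452, -0.0002, 0.0007], [-0.045, 0.0028, 0.0007], [-0.0448, 0.0059, 0.0008], [-0.0443, 0.0089, 0.0007], [-0.0435, 0.0119, 0.0007]]
p [0.437  0.2289 0.2236] end [0.568 0.045 0.22 ] clock 2.15 w 0.08494540083246799 F [-0.07  0.53 -0.03]
```

>>> arm_command --twist '[[0, 0, 3.9], [0, 0, 3.9], [0, 0, 3.9], [0, 0, 3.9], [0, 0, 3.9]]' --delta_pos '[[-0.045, 0, 0.001], [-0.045, 0.003, 0.001], [-0.045, 0.006, 0.001], [-0.044, 0.009, 0.001], [-0.0435, 0.012, 0.001]]' --grip '[0.085, 0.085, 0.085, 0.085, 0.085]'

```text
clock: 2.65
position: [0.5689, 0.046, 0.2185]
tcp_rot: [0.0, 0.6, 0.8, 0.0]
contact_force: [0.6, 0.6, 0.2]
width: 0.0853
```

```bash
cat > wl.py <<'E'
import sys
from plant import env
from fit import *
def wl(name,seeds):
    m=env.camera_model("wrist"); im=env.capture("wrist")[:,:,::-1].copy()
    cand=[]
    for l in ["beaker_a_mid","base_beaker_mid"]:
        for d in env.outline_of("wrist",l):
            k=d["mask"]; v,u=np.argwhere(k).mean(0); print(l,round(d["conf"],2),round(u),round(v),k.sum()); cand.append((d["conf"],u,v,k))
    for n,(x,y,z) in seeds.items():
        uv=proj(m,[[x,y,z+.05]])[0]; print(n,'seed px',uv.round())
        cc=[q for q in cand if np.hypot(q[1]-uv[0],q[2]-uv[1])<50 and q[0]>.3]
        if cc:
            k=max(cc,key=lambda q:q[0])[3]; p,c=fit([(m,k)],(x,y),z); print(n,p.round(4),np.degrees(p[2]).round(1),'cost',round(c,3))
            cv2.polylines(im,[hull(m,p,z).astype(int)],True,(0,0,255),1)
            cs,_=cv2.findContours(k.astype(np.uint8),cv2.RETR_EXTERNAL,cv2.CHAIN_APPROX_NONE); cv2.drawContours(im,cs,-1,(0,255,0),1)
    cv2.imwrite(f"pics/{name}.png",im)
E
python3 - <<'E'
from wl import *
print(env.read_state()["position"])
wl("w1",{"Q":(.568,.045,0),"B":(.478,-.1645,.014),"P":(.486,.23,0)})
E
```

```text
[0.56889443 0.04599923 0.21852237]
Q seed px [315. 171.]
B seed px [191. 320.]
P seed px [282. -65.]
```

View pics/w1.png

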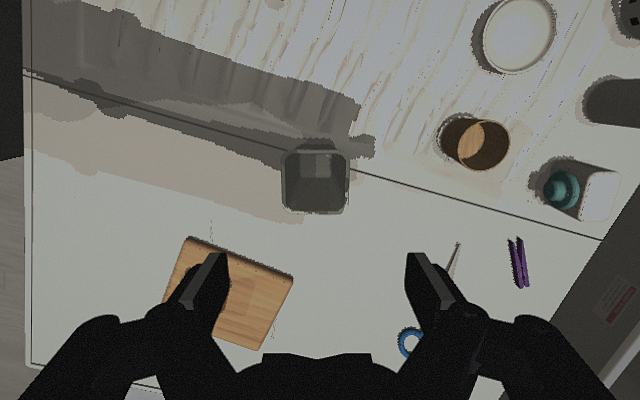

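Run:
```python
from plant import env
from fit import *
m=env.camera_model("wrist")
im=cv2.imread("pics/w1.png"); s=5
c=cv2.resize(im[120:230,250:380],None,fx=s,fy=s,interpolation=cv2.INTER_CUBIC)
for yaw,col in [(16.5,(0,0,255))]:
    P=proj(m,pts(.568,.045,np.radians(yaw),0)).reshape(3,-1,2)
    for k in P: cv2.polylines(c,[((k-[250,120]+.5)*s).astype(int)],True,col,1)
cv2.imwrite("pics/w1c.png",c)
```

```text
(no output)
```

View pics/w1c.png

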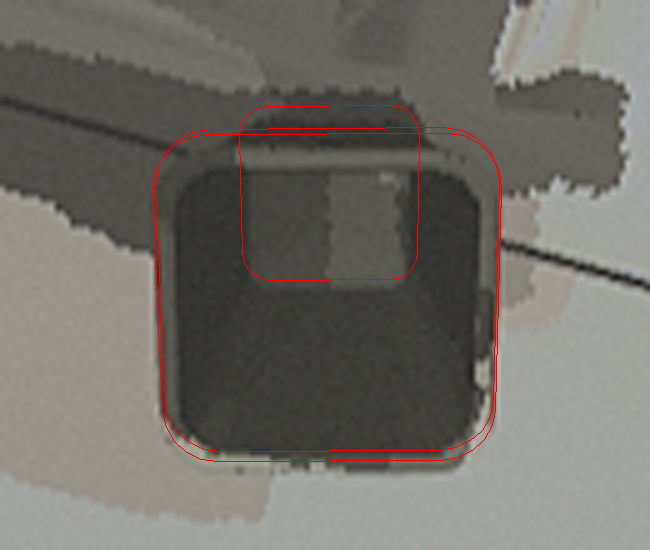

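>>> arm_command --twist '[[0, 0, 0], [0, 0, 0], [0, 0, 0], [0, 0, 0], [0, 0, 0]]' --delta_pos '[[-0.0028, -0.001, 0.04], [0, 0, 0.045], [0, 0, 0.04], [0, 0, 0.02], [0, 0, 0.0115]]' --grip '[0.085, 0.085, 0.085, 0.085, 0.085]'

```text
clock: 3.3
position: [0.5662, 0.0457, 0.0599]
tcp_rot: [-0.001, 0.598, 0.801, -0.001]
contact_force: [0.4, 0.5, 0.4]
width: 0.0852
```

>>> arm_command --twist '[[0, 0, 0], [0, 0, 0], [0, 0, 0], [0, 0, 0], [0, 0, 0]]' --delta_pos '[[0, 0, 0], [0, 0, 0], [0, 0, 0], [0, 0, 0], [0, 0, 0]]' --grip '[0.055, 0.055, 0.055, 0.055, 0.055]' --newtons 25

```text
clock: 3.8
position: [0.5685, 0.0446, 0.0629]
tcp_rot: [0.001, 0.599, 0.801, 0.001]
contact_force: [-0.6, -0.9, 4.9]
width: 0.059
```

Run:
```python
from plant import env
from h import *
s=env.read_state(); print(np.round(s["position"],4),s["width"],s["contact_force"],s["clock"])
im=env.capture("wrist")[:,:,::-1]; cv2.imwrite("pics/w2.png",im)
sc=env.capture("scene")[:,:,::-1]; cv2.imwrite("pics/s2.png",cv2.resize(sc[100:300,160:460],None,fx=2.6,fy=2.6,interpolation=cv2.INTER_CUBIC))
```

```text
[0.5685 0.0446 0.0629] 0.058998902467451576 [-0.56014154 -0.86703708  4.8630638 ] 3.8
```

View pics/w2.png

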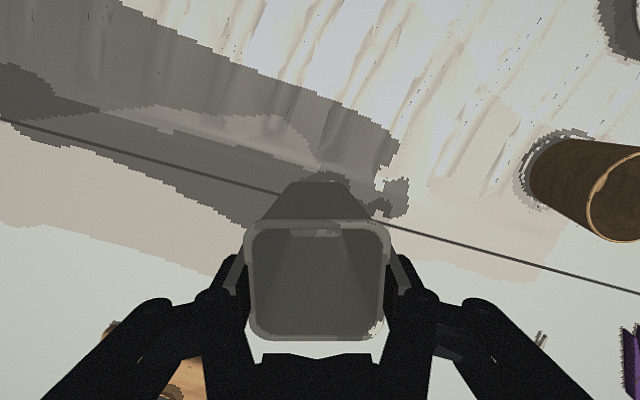

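View pics/s2.png

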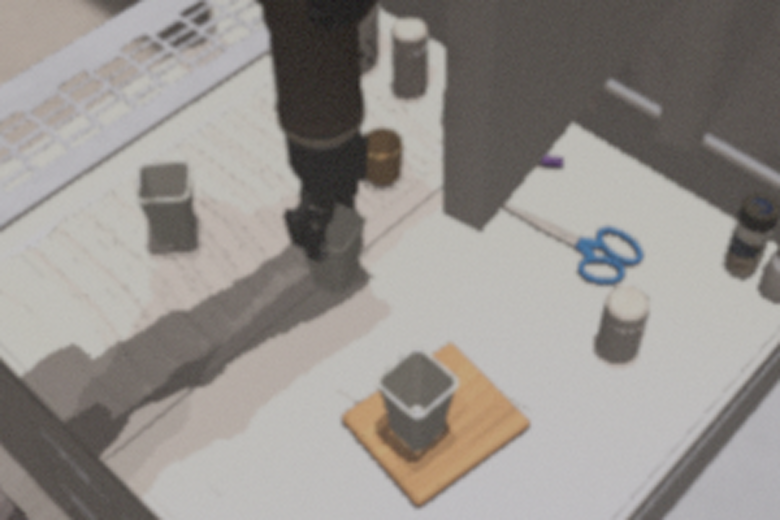

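Run:
```python
from plant import env
from h import *
s=env.read_state(); r=rot(s["tcp_rot"]); p=np.array(s["position"]); m=env.camera_model("wrist")
for w in (.059,.085):
  for z in (0,-.005,-.010,-.013,-.019,-.03,-.04):
    print(w,z,[proj(m,p+r.apply([x,-w/2,z])).round(1).tolist()[0] for x in (.011,-.011)],[proj(m,p+r.apply([x,w/2,z])).round(1).tolist()[0] for x in (.011,-.011)])
im=cv2.imread("pics/w2.png"); cv2.imwrite("pics/w2c.png",cv2.resize(im[200:360,200:440],None,fx=3.3,fy=3.3,interpolation=cv2.INTER_CUBIC))
im=cv2.imread("pics/w1.png"); cv2.imwrite("pics/w1d.png",cv2.convertScaleAbs(cv2.resize(im[230:360,160:300],None,fx=4,fy=4,interpolation=cv2.INTER_CUBIC),alpha=2))
```

```text
0.059 0 [[257.6, 234.2], [260.1, 271.7]] [[373.7, 234.3], [371.2, 271.8]]
0.059 -0.005 [[255.8, 238.8], [258.4, 277.2]] [[375.4, 238.9], [372.9, 277.3]]
0.059 -0.01 [[253.9, 243.7], [256.7, 283.0]] [[377.3, 243.7], [374.6, 283.1]]
0.059 -0.013 [[252.6, 246.7], [255.5, 286.6]] [[378.5, 246.8], [375.7, 286.7]]
0.059 -0.019 [[250.0, 253.2], [253.2, 294.4]] [[381.0, 253.3], [378.0, 294.5]]
0.059 -0.03 [[244.7, 266.6], [248.3, 310.3]] [[386.2, 266.7], [382.7, 310.4]]
0.059 -0.04 [[238.9, 280.8], [243.1, 327.0]] [[391.7, 280.9], [387.6, 327.1]]
0.085 0 [[232.1, 234.2], [235.6, 271.7]] [[399.3, 234.4], [395.8, 271.8]]
0.085 -0.005 [[229.4, 238.8], [233.2, 277.2]] [[401.8, 238.9], [398.1, 277.3]]
0.085 -0.01 [[226.6, 243.7], [230.6, 283.0]] [[404.6, 243.8], [400.6, 283.1]]
0.085 -0.013 [[224.9, 246.7], [229.0, 286.7]] [[406.3, 246.8], [402.2, 286.8]]
0.085 -0.019 [[221.1, 253.2], [225.6, 294.4]] [[409.9, 253.4], [405.5, 294.6]]
0.085 -0.03 [[213.4, 266.6], [218.6, 310.3]] [[417.5, 266.8], [412.3, 310.5]]
0.085 -0.04 [[205.2, 280.9], [211.2, 327.1]] [[425.5, 281.0], [419.5, 327.2]]
```

View pics/w2c.png

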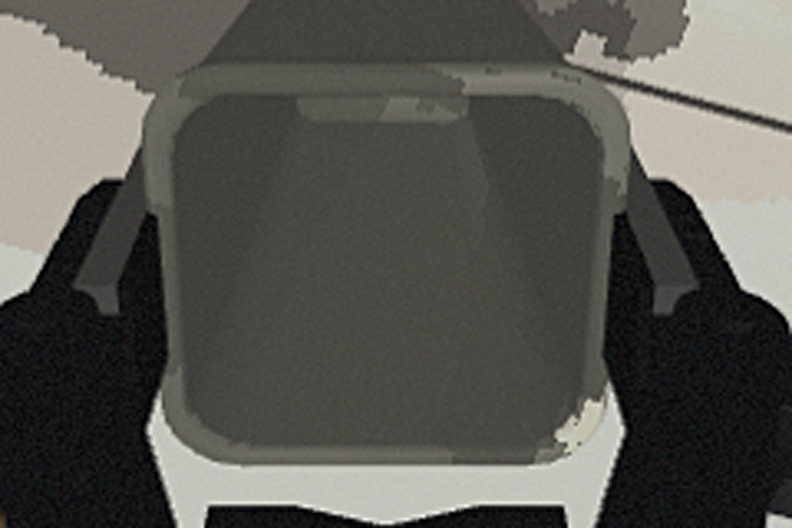

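View pics/w1d.png

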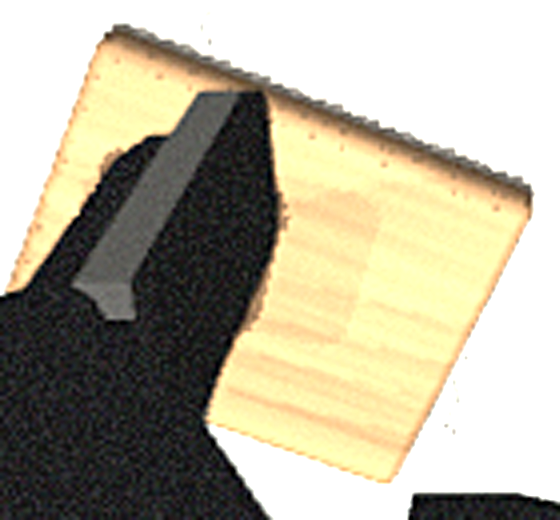

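```bash
cat > tc.py <<'E'
from plant import env
from h import *
import sys
# vtop vbot u zrim : rim centre in tool frame
vt,vb,u,z=map(float,sys.argv[1:])
s=env.read_state(); r=rot(s["tcp_rot"]); p=np.array(s["position"]); m=env.camera_model("wrist")
w=pix2z(m,[[u,vt],[u,vb]],z); print(w.round(4)); print('len',np.linalg.norm(w[0]-w[1]).round(4),'ctr world',w.mean(0).round(4),'tool',r.inv().apply(w.mean(0)-p).round(4))
E
python3 tc.py 219.7 340 316.8 .09; python3 plan.py .5685 .0446 .22 16.5 5
```

```text
[[0.5602 0.0746 0.09  ]
 [0.5776 0.0159 0.09  ]]
len 0.0611 ctr world [0.5689 0.0452 0.09  ] tool [ 0.0005  0.0006 -0.0272]
tw [[0.0, -0.0, -0.0], [0.0, -0.0, -0.0], [0.0, -0.0, -0.0], [0.0, -0.0, -0.0], [0.0, -0.0, -0.0]]
dp [[-0.0, 0.0001, -0.0314], [-0.0, 0.0, -0.0315], [-0.0, 0.0001, -0.0314], [-0.0, 0.0, -0.0314], [-0.0, 0.0001, -0.0315]]
p [0.5685 0.0446 0.0628] end [0.5685 0.0446 0.22  ] clock 3.9 w 0.05876938384778136 F [-0.77  0.64  7.7 ]
```

>>> arm_command --twist '[[0, 0, 0], [0, 0, 0], [0, 0, 0], [0, 0, 0], [0, 0, 0]]' --delta_pos '[[0, 0, -0.01], [0, 0, -0.035], [0, 0, -0.045], [0, 0, -0.045], [0, 0, -0.025]]' --grip '[0.055, 0.055, 0.055, 0.055, 0.055]'

```text
clock: 4.4
position: [0.5688, 0.0441, 0.2261]
tcp_rot: [0.001, 0.599, 0.801, 0.002]
contact_force: [-0.0, -1.0, -0.6]
width: 0.0587
```

```bash
python3 plan.py .478 -.1645 .225 -1.5 5;  python3 plan.py .478 -.1645 .225 -1.5 8
```

```text
tw [[0.0, -0.0, 3.6], [0.0, -0.0, 3.6], [0.0, -0.0, 3.6], [0.0, -0.0, 3.6], [0.0, -0.0, 3.6]]
dp [[-0.0349, -0.0292, 0.0001], [-0.0367, -0.0269, 0.0001], [-0.0383, -0.0246, 0.0001], [-0.0397, -0.0221, 0.0002], [-0.0411, -0.0196, 0.0001]]
p [0.5688 0.0441 0.2261] end [ 0.478  -0.1645  0.225 ] clock 4.4 w 0.058709191084030235 F [-0.03 -1.03 -0.59]
tw [[0.0, -0.0, 2.2], [0.0, -0.0, 2.2], [0.0, -0.0, 2.2], [0.0, -0.0, 2.2], [0.0, -0.0, 2.2]]
dp [[-0.022, -0.018, 0.0], [-0.022, -0.018, 0.0], [-0.023, -0.016, 0.0], [-0.024, -0.016, 0.0], [-0.025, -0.014, 0.0]]
tw [[0.0, -0.0, 2.2], [0.0, -0.0, 2.2], [0.0, -0.0, 2.2]]
dp [[-0.024, -0.014, 0.0], [-0.026, -0.013, 0.0], [-0.026, -0.012, 0.001]]
p [0.5688 0.0441 0.2261] end [ 0.4777 -0.1647  0.2246] clock 4.4 w 0.058709191084030235 F [-0.03 -1.03 -0.59]
```

>>> arm_command --twist '[[0, 0, 3.6], [0, 0, 3.6], [0, 0, 3.6], [0, 0, 3.6], [0, 0, 3.6]]' --delta_pos '[[-0.035, -0.029, 0], [-0.037, -0.027, 0], [-0.038, -0.025, 0], [-0.04, -0.022, 0], [-0.041, -0.02, 0]]' --grip '[0.055, 0.055, 0.055, 0.055, 0.055]'

```text
clock: 4.9
position: [0.4754, -0.166, 0.2225]
tcp_rot: [0.0, 0.718, 0.696, 0.0]
contact_force: [0.1, -0.2, -1.4]
width: 0.059
```

>>> arm_command --twist '[[0, 0, 0], [0, 0, 0], [0, 0, 0], [0, 0, 0], [0, 0, 0]]' --delta_pos '[[0, 0, 0.01], [0, 0, 0.01], [0, 0, 0.005], [0, 0, 0], [0, 0, 0]]' --grip '[0.055, 0.055, 0.055, 0.055, 0.055]'

```text
clock: 5.4
position: [0.4769, -0.1635, 0.1967]
tcp_rot: [-0.0, 0.716, 0.698, -0.0]
contact_force: [-0.1, -0.4, -1.2]
width: 0.059
```

```bash
python3 plan.py .478 -.1645 .20 -1.5 5
cat > vw.py <<'E'
import sys
from plant import env
from fit import *
def dr(im,m,base,held_dz,s,o):
    # base=(x,y,yawdeg,z0); held: from tool
    st=env.read_state(); r=rot(st["tcp_rot"]); p=np.array(st["position"]); y=r.apply([0,1,0]); yaw=np.arctan2(y[1],y[0])
    for (x,yy,a,z0,col) in [(base[0],base[1],np.radians(base[2]),base[3],(0,0,255)),(p[0],p[1],yaw,p[2]-held_dz,(0,200,0))]:
        for k in proj(m,pts(x,yy,a,z0)).reshape(3,-1,2)[[0,2]]: cv2.polylines(im,[((k-o+.5)*s).astype(int)],True,col,1)
def view(n,c,box,base,held_dz=.0629):
    m=env.camera_model(c); im=env.capture(c)[:,:,::-1]; cv2.imwrite(f"pics/{n}_raw.png",im)
    x0,y0,x1,y1=box; s=min(790/(x1-x0),590/(y1-y0))
    cr=cv2.resize(im[y0:y1,x0:x1],None,fx=s,fy=s,interpolation=cv2.INTER_CUBIC)
    dr(cr,m,base,held_dz,s,np.array([x0,y0])); cv2.imwrite(f"pics/{n}.png",cr)
E
python3 - <<'E'
from vw import *
b=(.478,-.1645,-1.5,.014)
view("h1s","scene",(270,180,370,290),b); view("h1w","wrist",(160,100,480,340),b)
E
```

```text
tw [[-0.0, -0.0, 0.0], [-0.0, -0.0, 0.0], [-0.0, -0.0, 0.0], [-0.0, -0.0, 0.0], [-0.0, -0.0, 0.0]]
dp [[-0.0002, 0.0002, -0.0007], [-0.0002, 0.0002, -0.0006], [-0.0002, 0.0002, -0.0007], [-0.0001, 0.0003, -0.0006], [-0.0002, 0.0002, -0.0007]]
p [ 0.4769 -0.1635  0.1967] end [ 0.478  -0.1645  0.2   ] clock 5.4 w 0.05895107157049997 F [-0.11 -0.4  -1.21]
```

View pics/h1s.png

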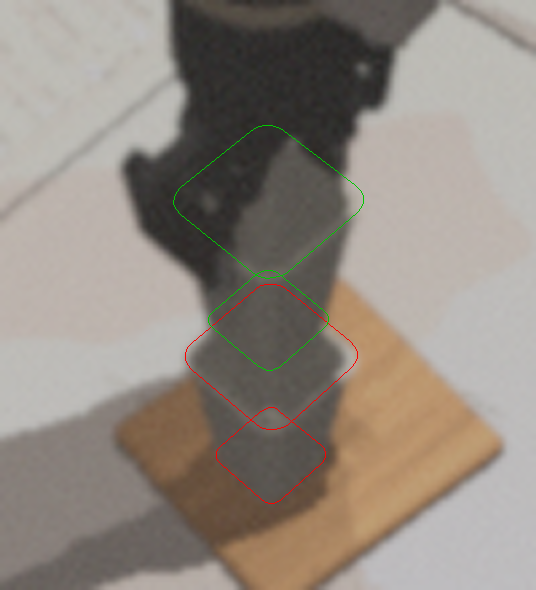

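View pics/h1w.png

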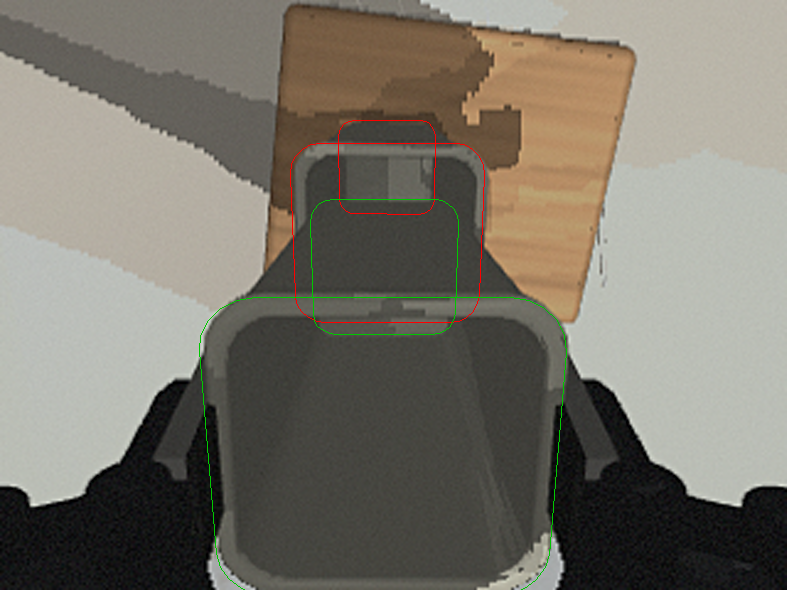

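>>> arm_command --twist '[[0, 0, 0], [0, 0, 0], [0, 0, 0], [0, 0, 0], [0, 0, 0]]' --delta_pos '[[-0.0015, 0.001, 0.01], [0, 0, 0.01], [0, 0, 0.0], [0, 0, 0], [0, 0, 0]]' --grip '[0.055, 0.055, 0.055, 0.055, 0.055]'

```text
clock: 6.0
position: [0.4776, -0.1661, 0.1769]
tcp_rot: [0.0, 0.717, 0.697, -0.0]
contact_force: [-0.7, -0.4, -1.0]
width: 0.0588
```

```bash
python3 plan.py .478 -.1648 .125 -1.5 5
```

```text
tw [[0.0, 0.0, -0.0], [0.0, 0.0, -0.0], [0.0, 0.0, -0.0], [0.0, 0.0, -0.0], [0.0, 0.0, -0.0]]
dp [[0.0003, 0.0001, 0.0104], [0.0002, 0.0, 0.0104], [0.0003, 0.0001, 0.0103], [0.0003, 0.0001, 0.0104], [0.0003, 0.0001, 0.0104]]
p [ 0.4776 -0.1661  0.1769] end [ 0.478  -0.1648  0.125 ] clock 6.0 w 0.058844447099546865 F [-0.67 -0.38 -1.02]
```

>>> arm_command --twist '[[0, 0, 0], [0, 0, 0], [0, 0, 0], [0, 0, 0], [0, 0, 0]]' --delta_pos '[[0.001, 0.0003, 0.012], [0, 0, 0.014], [0, 0, 0.014], [0, 0, 0.006], [0, 0, 0.0]]' --grip '[0.055, 0.055, 0.055, 0.055, 0.055]'

```text
clock: 6.5
position: [0.4772, -0.1648, 0.1299]
tcp_rot: [-0.001, 0.717, 0.697, -0.001]
contact_force: [-0.2, -0.7, -0.7]
width: 0.0592
```

Run:
```python
from vw import *
for i in range(3):
    s=env.read_state(); print(s["clock"],np.round(s["position"],4),np.round(s["contact_force"],1),np.round(s["wrist_torque"],2))
    if i==0: view("h2w","wrist",(160,140,480,380),(.478,-.1645,-1.5,.014))
    if i==1: view("h2s","scene",(270,180,370,290),(.478,-.1645,-1.5,.014))
```

```text
6.5 [ 0.4772 -0.1648  0.1299] [-0.2 -0.7 -0.7] [-0.02  0.07 -0.  ]
6.55 [ 0.4777 -0.1651  0.1305] [-0.4 -0.5 -0.2] [ 0.01 -0.06 -0.03]
6.6 [ 0.478  -0.1652  0.131 ] [-0.7 -0.2 -0.7] [ 0.   -0.02  0.02]
```

View pics/h2w.png

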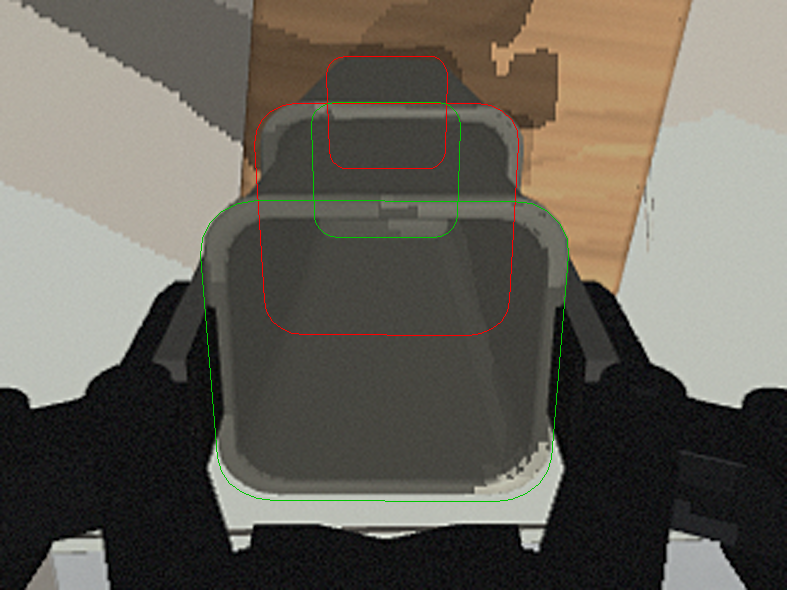

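View pics/h2s.png

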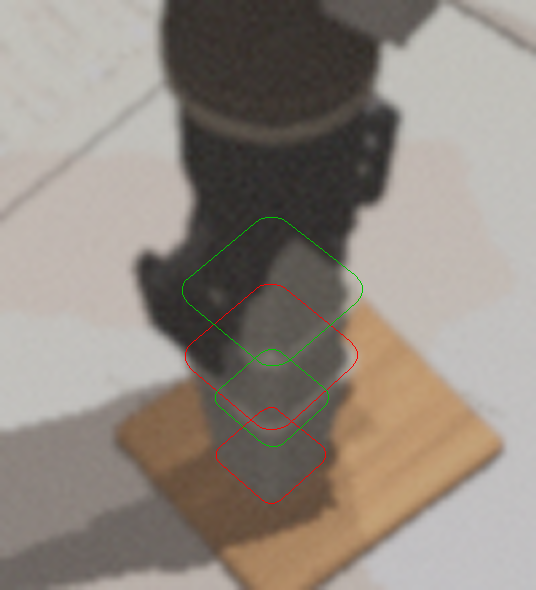

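>>> arm_command --twist '[[0, 0, 0], [0, 0, 0], [0, 0, 0], [0, 0, 0], [0, 0, 0]]' --delta_pos '[[0, 0.0007, 0.005], [0, 0, 0.005], [0, 0, 0.004], [0, 0, 0.001], [0, 0, 0]]' --grip '[0.055, 0.055, 0.055, 0.055, 0.055]'

```text
clock: 7.1
position: [0.4784, -0.165, 0.1156]
tcp_rot: [-0.0, 0.717, 0.697, -0.0]
contact_force: [0.6, 0.4, -0.2]
width: 0.0587
```

>>> arm_command --twist '[[0, 0, 0], [0, 0, 0], [0, 0, 0], [0, 0, 0], [0, 0, 0]]' --delta_pos '[[0, 0, 0.001], [0, 0, 0.001], [0, 0, 0.001], [0, 0, 0.0], [0, 0, 0]]' --grip '[0.055, 0.055, 0.055, 0.055, 0.055]'

```text
clock: 7.6
position: [0.4785, -0.1651, 0.1128]
tcp_rot: [-0.0, 0.717, 0.697, 0.0]
contact_force: [0.4, -0.1, -1.8]
width: 0.059
```

>>> arm_command --twist '[[0, 0, 0], [0, 0, 0], [0, 0, 0], [0, 0, 0], [0, 0, 0]]' --delta_pos '[[0, 0, 0.001], [0, 0, 0.001], [0, 0, 0.001], [0, 0, 0.0], [0, 0, 0]]' --grip '[0.055, 0.055, 0.055, 0.055, 0.055]'

```text
clock: 8.1
position: [0.4785, -0.1651, 0.1098]
tcp_rot: [-0.0, 0.717, 0.697, 0.0]
contact_force: [0.7, 0.1, -0.7]
width: 0.0592
```

>>> arm_command --twist '[[0, 0, 0], [0, 0, 0], [0, 0, 0], [0, 0, 0], [0, 0, 0]]' --delta_pos '[[0, 0, 0.0005], [0, 0, 0.0005], [0, 0, 0.0005], [0, 0, 0], [0, 0, 0]]' --grip '[0.055, 0.055, 0.055, 0.055, 0.055]'

```text
clock: 8.6
position: [0.4785, -0.165, 0.1083]
tcp_rot: [-0.0, 0.717, 0.697, 0.0]
contact_force: [0.7, 0.1, -1.1]
width: 0.0588
```

>>> arm_command --twist '[[0, 0, 0], [0, 0, 0], [0, 0, 0], [0, 0, 0], [0, 0, 0]]' --delta_pos '[[0, 0, 0.0004], [0, 0, 0.0004], [0, 0, 0], [0, 0, 0], [0, 0, 0]]' --grip '[0.055, 0.055, 0.055, 0.055, 0.055]'

```text
clock: 9.1
position: [0.4786, -0.165, 0.1075]
tcp_rot: [0.0, 0.717, 0.697, 0.0]
contact_force: [-0.2, 0.7, -1.4]
width: 0.0586
```

Run:
```python
from vw import *
F=[]
for i in range(4):
    s=env.read_state(); F.append(s["contact_force"]);p=s["position"]
    if i==0: view("h3w","wrist",(160,140,480,380),(.4785,-.165,-1.5,.014))
    elif i==1: view("h3s","scene",(270,180,370,290),(.4785,-.165,-1.5,.014))
    elif i==2: env.capture("wrist")
print(p,np.round(F,2))
```

```text
[ 0.47858285 -0.16504133  0.10753358] [[-0.15  0.65 -1.4 ]
 [ 0.06 -0.26 -0.27]
 [-0.16  0.28  0.01]
 [ 0.84 -0.51  0.07]]
```

View pics/h3w.png

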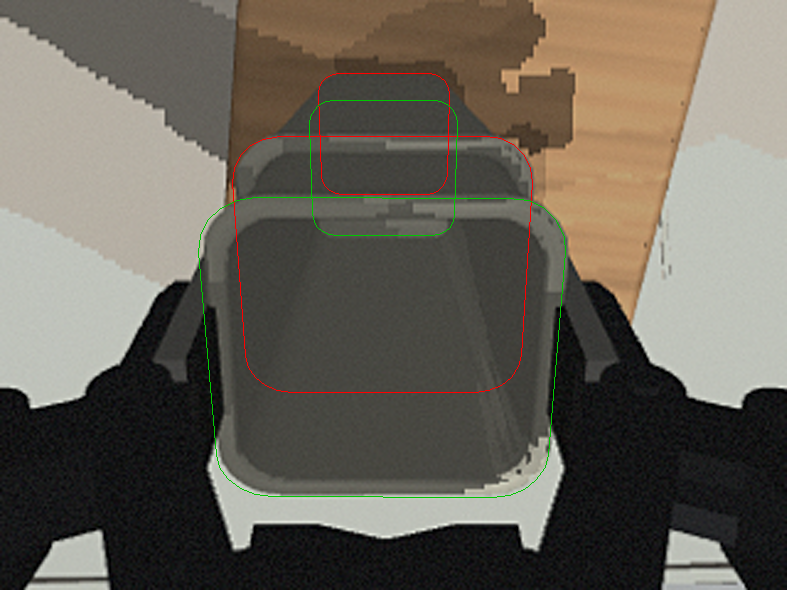

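View pics/h3s.png

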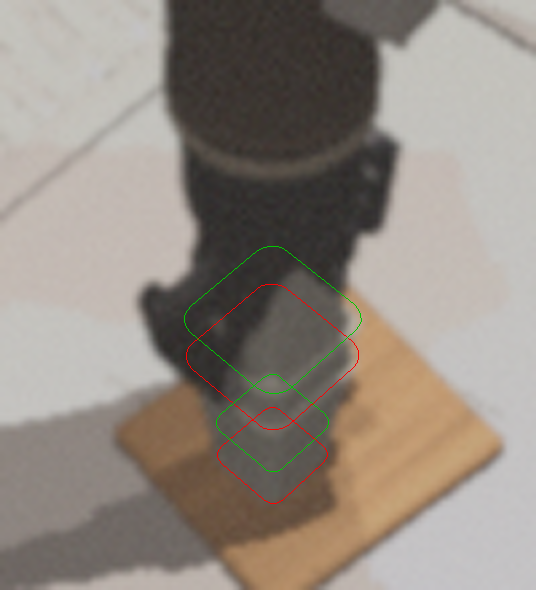

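>>> arm_command --twist '[[0, 0, 0], [0, 0, 0], [0, 0, 0], [0, 0, 0], [0, 0, 0]]' --delta_pos '[[0, 0, 0.0003], [0, 0, 0.0003], [0, 0, 0], [0, 0, 0], [0, 0, 0]]' --grip '[0.055, 0.055, 0.055, 0.055, 0.055]'

```text
clock: 9.75
position: [0.4787, -0.1651, 0.107]
tcp_rot: [0.0, 0.717, 0.697, 0.0]
contact_force: [0.7, -0.2, 3.0]
width: 0.059
```

>>> arm_command --twist '[[0, 0, 0], [0, 0, 0], [0, 0, 0], [0, 0, 0], [0, 0, 0]]' --delta_pos '[[0, 0, 0], [0, 0, 0], [0, 0, 0], [0, 0, 0], [0, 0, 0]]' --grip '[0.064, 0.07, 0.078, 0.085, 0.085]'

```text
clock: 10.25
position: [0.4785, -0.165, 0.1069]
tcp_rot: [-0.0, 0.717, 0.697, -0.0]
contact_force: [0.7, -1.0, 0.2]
width: 0.0849
```

Run:
```python
from vw import *
view("h4w","wrist",(160,140,480,380),(.4785,-.165,-1.5,.014)); s=env.read_state(); print(s["width"],s["position"],s["contact_force"])
```

```text
0.08468691988295157 [ 0.47850185 -0.16501975  0.1068707 ] [ 0.06798406 -0.58455701  0.35505532]
```

View pics/h4w.png

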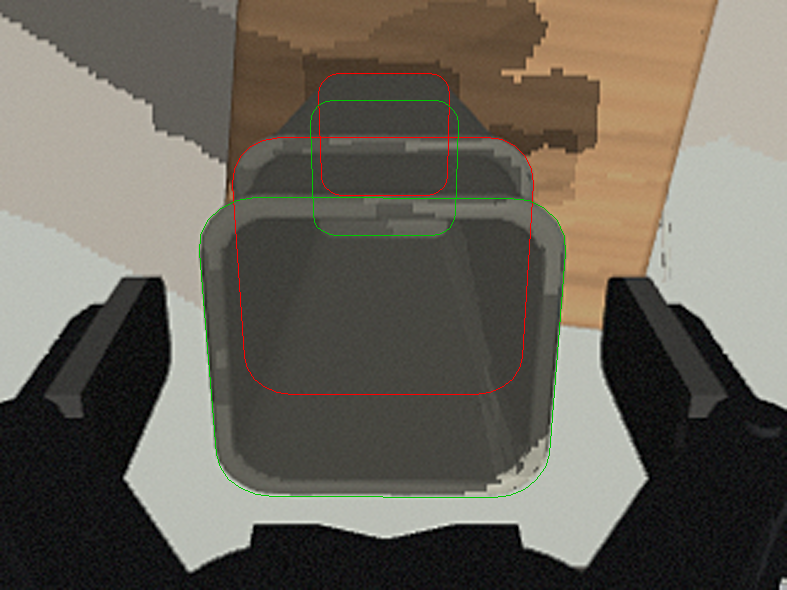

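>>> arm_command --twist '[[0, 0, 0], [0, 0, 0], [0, 0, 0], [0, 0, 0], [0, 0, 0]]' --delta_pos '[[0, 0, -0.01], [0, 0, -0.03], [0, 0, -0.04], [0, 0, -0.03], [0, 0, -0.005]]' --grip '[0.085, 0.085, 0.085, 0.085, 0.085]'

```text
clock: 10.8
position: [0.4803, -0.166, 0.226]
tcp_rot: [0.002, 0.717, 0.697, 0.002]
contact_force: [0.1, -0.2, -0.3]
width: 0.0851
```

```bash
python3 plan.py .486 .230 .22 46.7 10
```

```text
tw [[0.0, 0.0, -4.8], [0.0, 0.0, -4.8], [0.0, 0.0, -4.8], [0.0, 0.0, -4.8], [0.0, 0.0, -4.8]]
dp [[0.04, -0.001, 0.001], [0.039, 0.003, 0.0], [0.039, 0.006, 0.001], [0.039, 0.01, 0.0], [0.037, 0.012, 0.001]]
tw [[0.0, 0.0, -4.8], [0.0, 0.0, -4.8], [0.0, 0.0, -4.8], [0.0, 0.0, -4.8], [0.0, 0.0, -4.8]]
dp [[0.037, 0.016, 0.0], [0.035, 0.018, 0.001], [0.033, 0.022, 0.001], [0.031, 0.024, 0.0], [0.03, 0.027, 0.001]]
p [ 0.4803 -0.166   0.226 ] end [0.4861 0.2305 0.2197] clock 10.8 w 0.08510009860817178 F [ 0.07 -0.19 -0.31]
```

>>> arm_command --twist '[[0, 0, -4.8], [0, 0, -4.8], [0, 0, -4.8], [0, 0, -4.8], [0, 0, -4.8]]' --delta_pos '[[0.04, -0.001, 0.001], [0.039, 0.003, 0], [0.039, 0.006, 0.001], [0.039, 0.01, 0], [0.037, 0.012, 0.001]]' --grip '[0.085, 0.085, 0.085, 0.085, 0.085]'

```text
clock: 11.3
position: [0.481, 0.0343, 0.2191]
tcp_rot: [0.0, 0.555, 0.832, 0.0]
contact_force: [0.9, -0.4, 0.8]
width: 0.0852
```

>>> arm_command --twist '[[0, 0, -4.8], [0, 0, -4.8], [0, 0, -4.8], [0, 0, -4.8], [0, 0, -4.8]]' --delta_pos '[[0.037, 0.016, 0], [0.035, 0.018, 0.001], [0.033, 0.022, 0.001], [0.031, 0.024, 0], [0.03, 0.027, 0.001]]' --grip '[0.085, 0.085, 0.085, 0.085, 0.085]'

```text
clock: 11.8
position: [0.4838, 0.2328, 0.216]
tcp_rot: [0.0, 0.37, 0.929, -0.0]
contact_force: [1.1, -0.6, 0.4]
width: 0.085
```

>>> arm_command --twist '[[0, 0, 0], [0, 0, 0], [0, 0, 0], [0, 0, 0], [0, 0, 0]]' --delta_pos '[[0, 0, 0], [0, 0, 0], [0, 0, 0], [0, 0, 0], [0, 0, 0]]' --grip '[0.085, 0.085, 0.085, 0.085, 0.085]'

```text
clock: 12.3
position: [0.4843, 0.2304, 0.2161]
tcp_rot: [0.0, 0.372, 0.928, -0.0]
contact_force: [-0.8, -0.2, -0.3]
width: 0.0849
```

```bash
python3 plan.py .486 .23 .22 46.7 1
python3 - <<'E'
from vw import *
view("p1w","wrist",(220,90,420,240),(.486,.23,46.7,0)); view("p1s","top",(350,210,430,290),(.4785,-.165,-1.5,.044))
E
```

```text
tw [[0.0, 0.0, -0.4]]
dp [[-0.0015, 0.0009, -0.0039]]
p [0.4843 0.2304 0.2161] end [0.486 0.23  0.22 ] clock 12.3 w 0.08493448154563173 F [-0.77 -0.17 -0.29]
```

View pics/p1w.png

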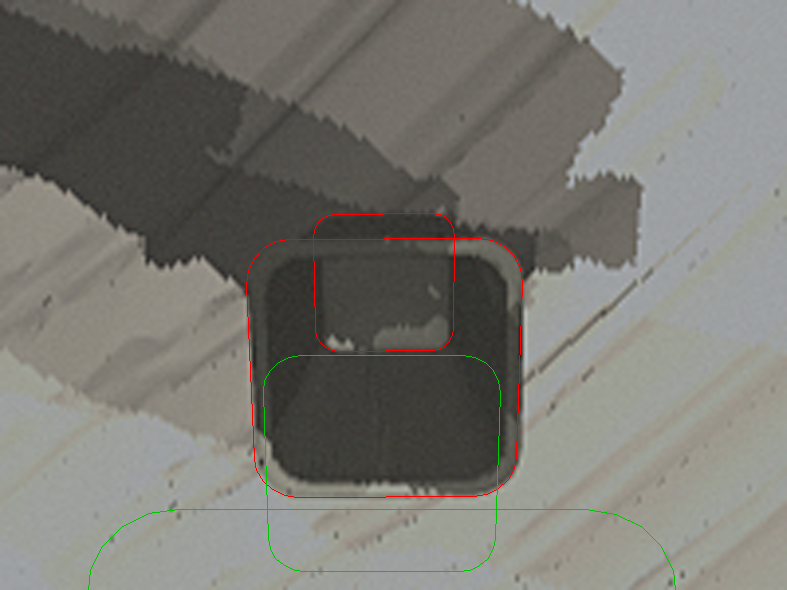

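View pics/p1s.png

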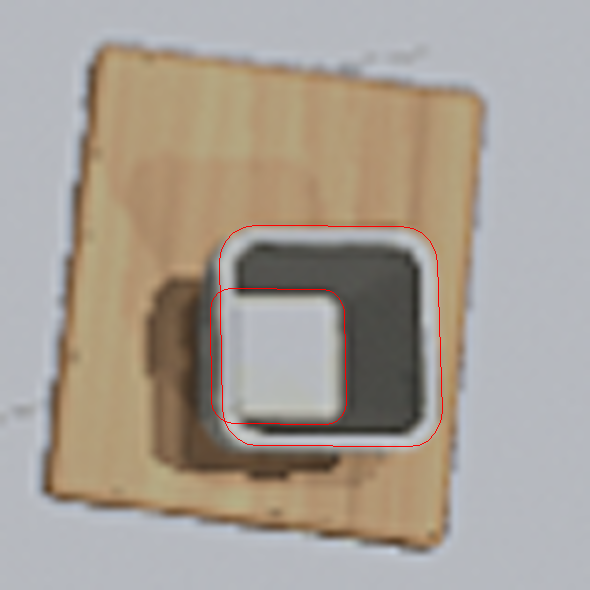

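>>> arm_command --twist '[[0, 0, -0.4], [0, 0, 0], [0, 0, 0], [0, 0, 0], [0, 0, 0]]' --delta_pos '[[-0.0015, 0.001, 0.04], [0, 0, 0.045], [0, 0, 0.04], [0, 0, 0.02], [0, 0, 0.009]]' --grip '[0.085, 0.085, 0.085, 0.085, 0.085]'

```text
clock: 12.9
position: [0.4848, 0.2303, 0.0599]
tcp_rot: [-0.001, 0.368, 0.93, -0.001]
contact_force: [0.8, 0.1, 1.0]
width: 0.0853
```

>>> arm_command --twist '[[0, 0, 0], [0, 0, 0], [0, 0, 0], [0, 0, 0], [0, 0, 0]]' --delta_pos '[[0, 0, 0], [0, 0, 0], [0, 0, 0], [0, 0, 0], [0, 0, 0]]' --grip '[0.085, 0.055, 0.055, 0.055, 0.055]'

```text
clock: 13.4
position: [0.4868, 0.2317, 0.0634]
tcp_rot: [0.001, 0.368, 0.93, 0.001]
contact_force: [-0.7, -0.7, 5.9]
width: 0.0591
```

>>> arm_command --twist '[[0, 0, 0], [0, 0, 0], [0, 0, 0], [0, 0, 0], [0, 0, 0]]' --delta_pos '[[0, 0, 0], [0, 0, 0], [0, 0, 0], [0, 0, 0], [0, 0, 0]]' --grip '[0.055, 0.055, 0.055, 0.055, 0.055]'

```text
clock: 13.9
position: [0.4868, 0.2317, 0.0634]
tcp_rot: [0.001, 0.368, 0.93, 0.001]
contact_force: [-1.0, -0.4, 7.0]
width: 0.0587
```

Run:
```python
from vw import *
view("p2w","wrist",(160,140,480,380),(.486,.23,46.7,0)); s=env.read_state(); print(s["width"],s["position"],s["contact_force"])
```

```text
0.05932256800446339 [0.48683031 0.23170667 0.06343592] [-1.52832238 -1.15803351  7.03384312]
```

View pics/p2w.png

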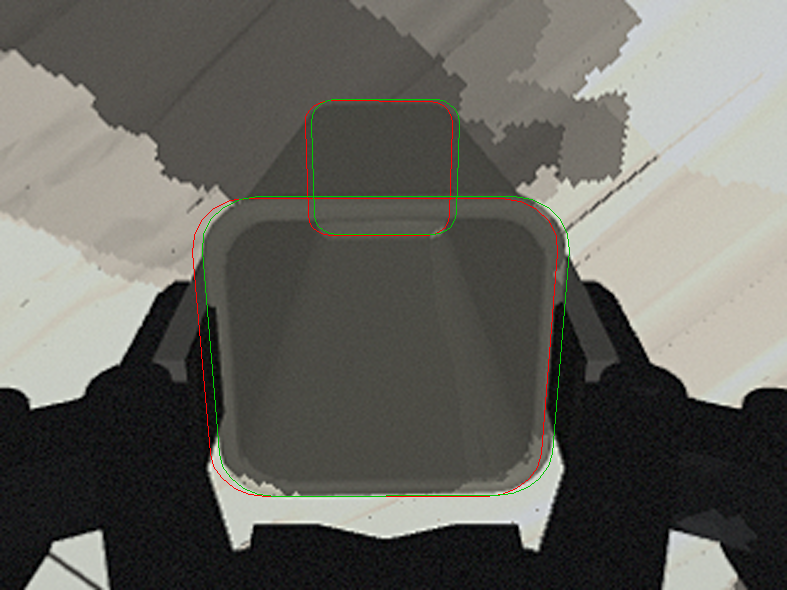

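>>> arm_command --twist '[[0, 0, 0], [0, 0, 0], [0, 0, 0], [0, 0, 0], [0, 0, 0]]' --delta_pos '[[0, 0, -0.01], [0, 0, -0.035], [0, 0, -0.045], [0, 0, -0.045], [0, 0, -0.045]]' --grip '[0.055, 0.055, 0.055, 0.055, 0.055]'

```text
clock: 14.45
position: [0.4855, 0.2309, 0.2448]
tcp_rot: [0.0, 0.368, 0.93, 0.0]
contact_force: [0.6, 1.2, -0.8]
width: 0.0587
```

```bash
python3 plan.py .4785 -.165 .24 -1.6 10
```

```text
tw [[0.0, -0.0, 4.8], [0.0, -0.0, 4.8], [0.0, -0.0, 4.8], [0.0, -0.0, 4.8], [0.0, -0.0, 4.8]]
dp [[-0.027, -0.029, 0.0], [-0.029, -0.027, 0.001], [-0.031, -0.025, 0.0], [-0.033, -0.022, 0.001], [-0.035, -0.019, 0.0]]
tw [[0.0, -0.0, 4.8], [0.0, -0.0, 4.8], [0.0, -0.0, 4.8], [0.0, -0.0, 4.8], [0.0, -0.0, 4.8]]
dp [[-0.036, -0.016, 0.001], [-0.037, -0.013, 0.0], [-0.038, -0.009, 0.001], [-0.04, -0.007, 0.0], [-0.039, -0.003, 0.001]]
p [0.4855 0.2309 0.2448] end [ 0.4785 -0.165   0.2396] clock 14.45 w 0.05874422330150176 F [ 0.57  1.21 -0.83]
```

>>> arm_command --twist '[[0, 0, 4.8], [0, 0, 4.8], [0, 0, 4.8], [0, 0, 4.8], [0, 0, 4.8]]' --delta_pos '[[-0.027, -0.029, 0], [-0.029, -0.027, 0], [-0.031, -0.025, 0], [-0.033, -0.022, 0], [-0.035, -0.019, 0]]' --grip '[0.055, 0.055, 0.055, 0.055, 0.055]'

```text
clock: 14.95
position: [0.4819, 0.0312, 0.243]
tcp_rot: [0.0, 0.555, 0.832, 0.001]
contact_force: [1.1, -1.2, -1.0]
width: 0.0585
```

>>> arm_command --twist '[[0, 0, 4.8], [0, 0, 4.8], [0, 0, 4.8], [0, 0, 4.8], [0, 0, 4.8]]' --delta_pos '[[-0.036, -0.016, 0], [-0.037, -0.013, 0], [-0.038, -0.009, 0], [-0.04, -0.007, 0], [-0.039, -0.003, 0]]' --grip '[0.055, 0.055, 0.055, 0.055, 0.055]'

```text
clock: 15.45
position: [0.4785, -0.1663, 0.243]
tcp_rot: [0.0, 0.716, 0.698, 0.001]
contact_force: [0.2, 0.4, -0.9]
width: 0.0589
```

>>> arm_command --twist '[[0, 0, 0], [0, 0, 0], [0, 0, 0], [0, 0, 0], [0, 0, 0]]' --delta_pos '[[0, 0, 0.01], [0, 0, 0.01], [0, 0, 0], [0, 0, 0], [0, 0, 0]]' --grip '[0.055, 0.055, 0.055, 0.055, 0.055]'

```text
clock: 15.95
position: [0.4793, -0.1637, 0.2222]
tcp_rot: [-0.0, 0.714, 0.7, 0.0]
contact_force: [0.1, -0.5, -0.7]
width: 0.059
```

```bash
python3 plan.py .4785 -.165 .205 -1.6 1
python3 - <<'E'
from vw import *
view("h5w","wrist",(160,100,480,340),(.4785,-.165,-1.6,.044),.0634)
E
```

```text
tw [[0.0, -0.0, 0.5]]
dp [[-0.0014, -0.0008, 0.0172]]
p [ 0.4793 -0.1637  0.2222] end [ 0.4785 -0.165   0.205 ] clock 15.95 w 0.0589805871211862 F [ 0.11 -0.49 -0.68]
```

View pics/h5w.png

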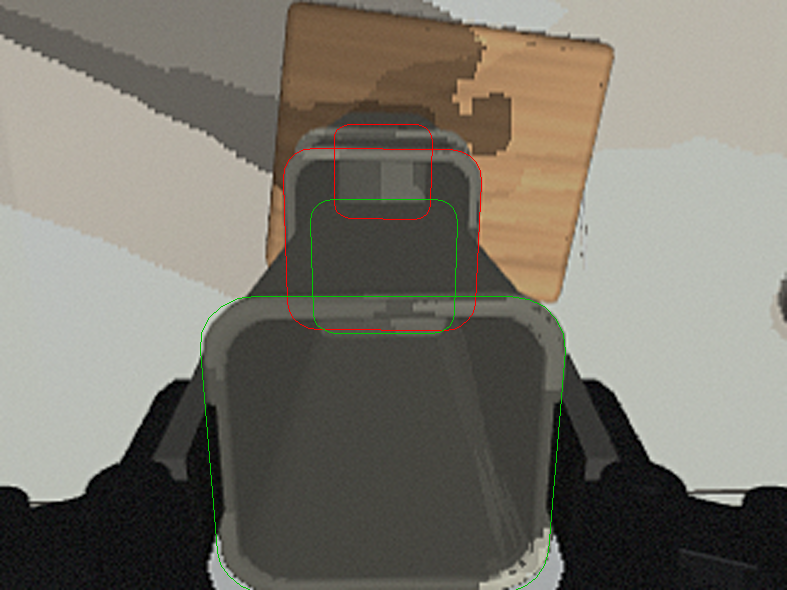

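Aligned within a millimetre. Correct and go down.

>>> arm_command --twist '[[0, 0, 0.5], [0, 0, 0], [0, 0, 0], [0, 0, 0], [0, 0, 0]]' --delta_pos '[[-0.0013, -0.0008, 0.01], [0, 0, 0.007], [0, 0, 0], [0, 0, 0], [0, 0, 0]]' --grip '[0.055, 0.055, 0.055, 0.055, 0.055]'

```text
clock: 16.5
position: [0.4782, -0.166, 0.205]
tcp_rot: [0.0, 0.718, 0.697, -0.0]
contact_force: [1.0, 0.2, -0.9]
width: 0.0586
```

```bash
python3 plan.py .4785 -.165 .16 -1.6 1
```

```text
tw [[0.0, 0.0, -0.1]]
dp [[0.0011, 0.0002, 0.045]]
p [ 0.4782 -0.166   0.205 ] end [ 0.4785 -0.165   0.16  ] clock 16.5 w 0.05859277141680532 F [ 1.05  0.17 -0.91]
```

>>> arm_command --twist '[[0, 0, 0], [0, 0, 0], [0, 0, 0], [0, 0, 0], [0, 0, 0]]' --delta_pos '[[0.001, 0.0003, 0.012], [0, 0, 0.014], [0, 0, 0.012], [0, 0, 0.006], [0, 0, 0]]' --grip '[0.055, 0.055, 0.055, 0.055, 0.055]'

```text
clock: 17.0
position: [0.4779, -0.1648, 0.1599]
tcp_rot: [-0.001, 0.718, 0.697, -0.001]
contact_force: [-0.5, -0.1, -0.6]
width: 0.0592
```

>>> arm_command --twist '[[0, 0, 0], [0, 0, 0], [0, 0, 0], [0, 0, 0], [0, 0, 0]]' --delta_pos '[[0, 0, 0.003], [0, 0, 0.003], [0, 0, 0.002], [0, 0, 0], [0, 0, 0]]' --grip '[0.055, 0.055, 0.055, 0.055, 0.055]'

```text
clock: 17.5
position: [0.4785, -0.1649, 0.153]
tcp_rot: [0.0, 0.718, 0.697, 0.0]
contact_force: [0.5, 0.6, -1.0]
width: 0.0587
```

```bash
python3 plan.py .4785 -.165 .1374 -1.6 1
python3 - <<'E'
from vw import *
view("h6w","wrist",(160,140,480,380),(.4785,-.165,-1.6,.044),.0634)
E
```

```text
tw [[0.0, -0.0, -0.1]]
dp [[-0.0001, -0.0, 0.0156]]
p [ 0.4785 -0.1649  0.153 ] end [ 0.4785 -0.165   0.1374] clock 17.5 w 0.058663618961022 F [ 0.47  0.61 -1.  ]
```

View pics/h6w.png

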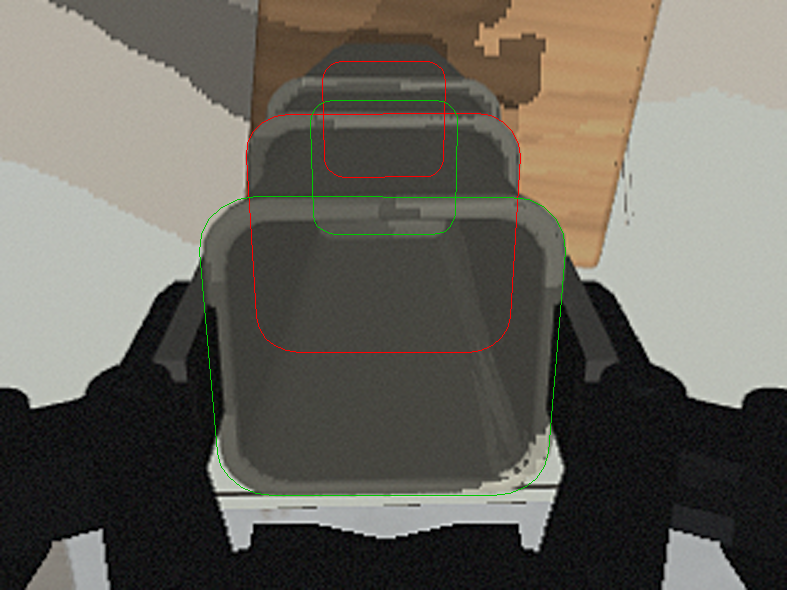

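Rim of the nested beaker matches the red prediction. Continue down 11 mm, then finely.

>>> arm_command --twist '[[0, 0, 0], [0, 0, 0], [0, 0, 0], [0, 0, 0], [0, 0, 0]]' --delta_pos '[[0, 0, 0.003], [0, 0, 0.003], [0, 0, 0.003], [0, 0, 0.001], [0, 0, 0]]' --grip '[0.055, 0.055, 0.055, 0.055, 0.055]'

```text
clock: 18.05
position: [0.4784, -0.1649, 0.1427]
tcp_rot: [-0.0, 0.717, 0.697, -0.0]
contact_force: [-0.1, 0.3, -0.7]
width: 0.0586
```

>>> arm_command --twist '[[0, 0, 0], [0, 0, 0], [0, 0, 0], [0, 0, 0], [0, 0, 0]]' --delta_pos '[[0, 0, 0.001], [0, 0, 0.001], [0, 0, 0.001], [0, 0, 0], [0, 0, 0]]' --grip '[0.055, 0.055, 0.055, 0.055, 0.055]'

```text
clock: 18.55
position: [0.4786, -0.1649, 0.14]
tcp_rot: [0.0, 0.717, 0.697, 0.0]
contact_force: [1.8, 0.4, -0.7]
width: 0.0587
```

>>> arm_command --twist '[[0, 0, 0], [0, 0, 0], [0, 0, 0], [0, 0, 0], [0, 0, 0]]' --delta_pos '[[0, 0, 0.0005], [0, 0, 0.0005], [0, 0, 0.0005], [0, 0, 0], [0, 0, 0]]' --grip '[0.055, 0.055, 0.055, 0.055, 0.055]'

```text
clock: 19.05
position: [0.4787, -0.165, 0.1385]
tcp_rot: [0.0, 0.717, 0.697, 0.0]
contact_force: [0.9, -0.3, 1.7]
width: 0.0586
```

>>> arm_command --twist '[[0, 0, 0], [0, 0, 0], [0, 0, 0], [0, 0, 0], [0, 0, 0]]' --delta_pos '[[0, 0, 0.0003], [0, 0, 0], [0, 0, 0], [0, 0, 0], [0, 0, 0]]' --grip '[0.055, 0.055, 0.055, 0.055, 0.055]'

```text
clock: 19.55
position: [0.4787, -0.1649, 0.1382]
tcp_rot: [0.0, 0.717, 0.697, 0.0]
contact_force: [2.0, -0.4, 3.6]
width: 0.0588
```

Seated with a light touch; release.

>>> arm_command --twist '[[0, 0, 0], [0, 0, 0], [0, 0, 0], [0, 0, 0], [0, 0, 0]]' --delta_pos '[[0, 0, 0], [0, 0, 0], [0, 0, 0], [0, 0, 0], [0, 0, 0]]' --grip '[0.064, 0.07, 0.078, 0.085, 0.085]'

```text
clock: 20.05
position: [0.4782, -0.1649, 0.138]
tcp_rot: [-0.0, 0.718, 0.697, -0.0]
contact_force: [0.9, -1.6, -0.7]
width: 0.0849
```

Run:
```python
from vw import *
view("h7w","wrist",(160,140,480,380),(.4785,-.165,-1.6,.044),.0634); s=env.read_state(); print(s["width"],s["position"],s["contact_force"])
```

```text
0.08502219696799716 [ 0.47830873 -0.1649249   0.13801441] [-1.11388488  0.43430098 -0.41211141]
```

View pics/h7w.png

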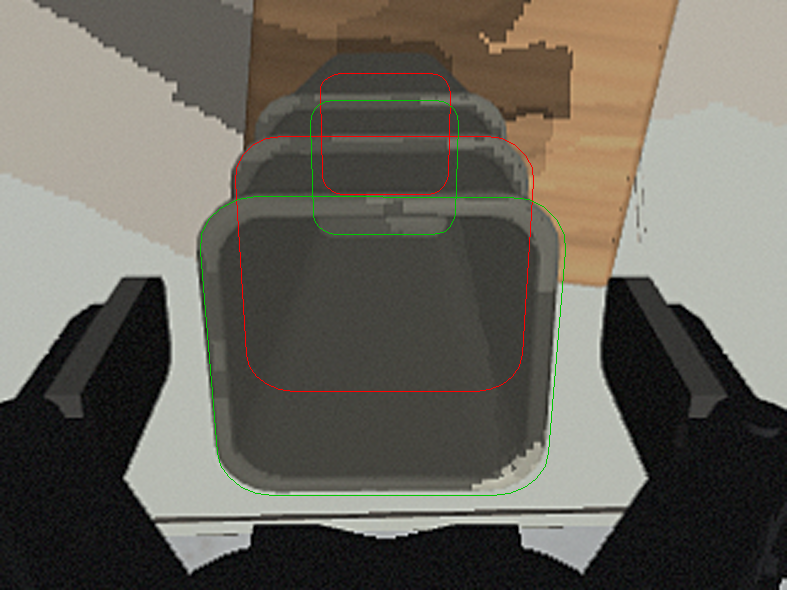

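>>> arm_command --twist '[[0, 0, 0], [0, 0, 0], [0, 0, 0], [0, 0, 0], [0, 0, 0]]' --delta_pos '[[0, 0, -0.01], [0, 0, -0.03], [0, 0, -0.04], [0, 0, -0.03], [0.02, 0, -0.005]]' --grip '[0.085, 0.085, 0.085, 0.085, 0.085]'

```text
clock: 20.6
position: [0.4804, -0.1482, 0.2576]
tcp_rot: [0.003, 0.719, 0.695, 0.002]
contact_force: [0.6, -0.5, 0.3]
width: 0.0852
```

>>> arm_command --twist '[[0, 0, 0], [0, 0, 0], [0, 0, 0], [0, 0, 0], [0, 0, 0]]' --delta_pos '[[0.04, 0, 0], [0.04, 0, 0], [0.04, 0, 0], [0.04, 0, 0], [0.04, 0, 0]]' --grip '[0.085, 0.085, 0.085, 0.085, 0.085]'

```text
clock: 21.1
position: [0.4848, 0.0564, 0.254]
tcp_rot: [0.0, 0.718, 0.696, 0.0]
contact_force: [-0.1, -0.2, -0.3]
width: 0.085
```

>>> arm_command --twist '[[0, 0, 0], [0, 0, 0], [0, 0, 0], [0, 0, 0], [0, 0, 0]]' --delta_pos '[[0.04, 0, 0], [0.04, 0, 0], [0.02, 0, 0], [0, 0, 0], [0, 0, 0]]' --grip '[0.085, 0.085, 0.085, 0.085, 0.085]'

```text
clock: 21.6
position: [0.4879, 0.1547, 0.2535]
tcp_rot: [0.0, 0.717, 0.697, -0.0]
contact_force: [-0.4, 0.3, 0.7]
width: 0.0847
```

Run:
```python
from plant import env
from fit import *
B=(.4785,-.165,np.radians(-1.6))
for c,box in [("top",(345,210,430,285)),("scene",(270,190,380,300))]:
    m=env.camera_model(c); im=env.capture(c)[:,:,::-1]; x0,y0,x1,y1=box; s=5.2
    cr=cv2.resize(im[y0:y1,x0:x1],None,fx=s,fy=s,interpolation=cv2.INTER_CUBIC)
    for z0,col in [(.014,(0,0,255)),(.044,(0,200,0)),(.074,(255,0,0))]:
        for k in proj(m,pts(*B,z0)).reshape(3,-1,2)[[0]]: cv2.polylines(cr,[((k-[x0,y0]+.5)*s).astype(int)],True,col,1)
    cv2.imwrite(f"pics/f_{c}.png",cr)
    cv2.imwrite(f"pics/full_{c}.png",im)
s=env.read_state(); print(s["clock"],s["position"])
a=cv2.imread("pics/f_top.png");b=cv2.imread("pics/f_scene.png"); a=cv2.copyMakeBorder(a,0,max(0,b.shape[0]-a.shape[0]),0,0,cv2.BORDER_CONSTANT); j=np.hstack([a,b]); cv2.imwrite("pics/f.png",cv2.resize(j,None,fx=790/j.shape[1],fy=790/j.shape[1]))
```

```text
21.7 [0.48807548 0.15349975 0.25349253]
```

View pics/f.png

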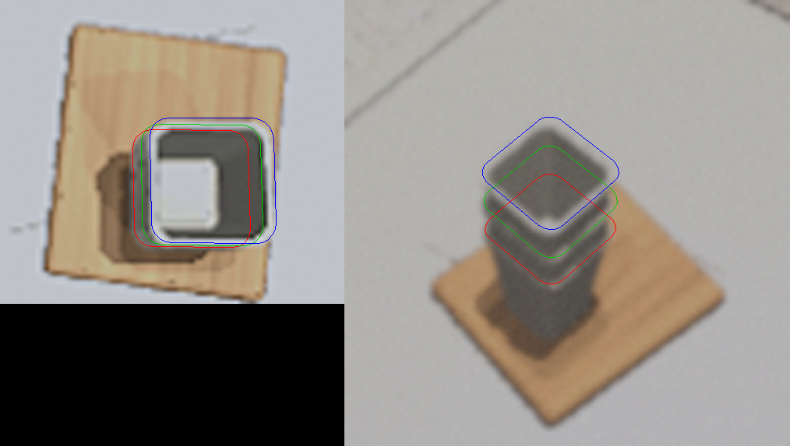

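View pics/full_top.png

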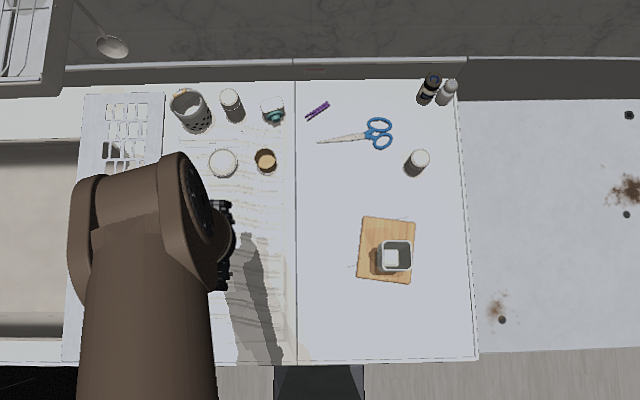

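```bash
python3 -c "
from plant import env
print(env.job_done())"
```

```text
the job is handed in; nothing more can be done
None
```

I nested both loose beakers in the beaker on the board and handed the job in at about 21.7 s of the 58 s allowed. No verdict is reported, so the result below rests on my own checks.

- **First beaker (the one near the middle of the worktop):** I lowered it until the force on the tool showed about 4 N of contact and released it there. The tool height was within 0.1 mm of the height I calculated for the seat.
- **Second beaker (the one further left):** I released it at a similar light touch of about 4 N. It met the walls about 0.8 mm above its calculated seat, so its centre was then about 31 mm above the one below, inside the 27.5–36 mm range. It shifted about 1 mm sideways when I let go, which is within tolerance.
- **Final pictures:** The top and scene views agree with the predicted rims at 30 mm spacing to about a pixel (roughly 1–2 mm). The stack looks straight, judged by eye.
- **Bystanders and bottom beaker:** The bottom beaker is on the board where it started. The cup, shaker and dish look unmoved, judged by eye.
- **Disagreements:** The detector missed beakers in some pictures, so I fitted those positions from the picture edges with the calibration. The grip closed to 59 mm, although I had expected the fingers to stop at the 62 mm rim bead. Both grasps held without visible slipping.

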